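# Free a tight duck blank from the carver's holding block

## Robot

A 7-joint arm with a two-finger parallel gripper is mounted at the origin on a cart in front of the work surface, level with it; the furniture and walls round the work are solid. World frame = base frame: x ahead of the robot, y to its left, z up, the work surface at z = 0. Lengths are in m, angles in rad, forces in N, time in s.
With the tool pointing down it reaches from about 0.4 to 0.85 m from the base axis. Payload 10.4 kg.
Tool frame: the origin (TCP) lies on the centre line of the jaws, within the pads' length; the fingertips stand 17 mm ahead of it and the grasp point (between the pads) lies 2 mm behind it; z points along the fingers, y is the line along which they close (so a half turn about z gives the same grasp; the last joint's range is limited). The gripper opens to 85 mm and grips with 20 to 120 N. Pads are 22 mm wide; open, the fingers measure 114 mm over their backs; the gripper's body (76 mm by 85 mm) begins 54 mm behind the grasp point. The pads swing forward as they close: fully open they stand 13 mm farther back than shut.
Start: joints at [1.274, 0.332, -0.065, 1.46, 0.022, 1.35, -0.088], TCP at [0.169, -0.602, 0.248] pointing down, gripper open.
Joint ranges: [-2.6, 2.6], [-0.5, 2.12], [-1.47, 1.34], [0.16, 2.42], [-1.27, 4.41], [0.06, 2.06], [-2.6, 2.6]. Speed limits (rad/s): [2.22, 2.22, 2.79, 2.79, 3.14, 3.14, 3.14].

## Interface

Orientations are given as a unit quaternion [x, y, z, w].
In Python, from workcell import get_obs, optics, job gives the robot as it stands. The module is installed in compiled form; this text tells all that it offers.
- The arm moves only by the tool send_rows, never from a script. Its argument "plan" is a list that holds one entry, the list of rows, each a list of 7 numbers: the turn, a rotation vector about the tool's x, y, z in units of 1.5 rad (1.0 is 1.5 rad), then the shift along the tool's x, y, z in units of 20 cm (1.0 is 20 cm), then the opening, from 0 (shut) to 1 (fully open). A call has 1 to 20 rows; each row shifts and turns the commanded pose from where the row before left it, along the tool's axes as they then stand; what a row does not reach is not made up. A row lasts 1/12 s, in which the tool goes at most 41.7 mm and 7.16 degrees, less where a joint would pass 70% of its speed; a pose out of reach is approached as far as the arm can. A call with a number of a shift or a turn outside -1 to 1 is refused whole. A call with a gripper value outside its range is refused whole. The fingers move at their own pace and stop on an object; "squeeze" is the grip in N (left out, the last holds). Time passes only in rows, so rows that do not move let the fingers close. It gives the time, the measured TCP pose, the force, the opening and the grip force at its end, in the units of the state.
- get_obs(): the state, without advancing time (a new reading comes with each control period).
- optics.camera(name): name is "side" or "top"; returns the picture (400x640x3 uint8, red, green, blue); there is no depth.
- optics.get_calibration(name): a dict with "intrinsics" (3x3 intrinsics, pixels), "world_from_camera" (4x4, takes a point from camera to world coordinates). Camera axes: x right, y up, looking along -z (the intrinsics and any distortion apply to the point x, -y, -z); pixel columns grow to the right and rows downward; lengths in m; the calibration is good to about 2 mm. A picture is of the moment at which its call begins. get_calibration takes no time and is no camera call.
- job.hand_in(): hands the job in; it is judged then, once.
The state is a dict: "clock": time; "joint_pos": joint angles; "joint_velocities": joint speeds; "tau": joint torques, N m; "position": TCP position; "ee_rot": TCP orientation; "ft_force": force on the tool from outside, world axes, zero at the start; "torque": the same for the moment, N m; "grip_width": opening from 0.0 (shut) to 1.0 (fully open); "grasp_force": force on a finger pad.
Only numpy, scipy, OpenCV 4.12 (cv2) and the standard library are available. Lean on these libraries where they do the work, as an engineer would, in place of code of your own. Each camera call takes 0.05 s, during which the arm holds its last target. There are 200 camera calls.

## Task

The duck blank's tenon is tight in the mortise of the holding block. Turn the wooden turn-button a quarter turn off the foot, then grip the duck by its flat sides and, without yanking, rock it along the slot by several degrees, first forward towards its beak so that the tail end lifts, then back towards its tail while the tenon is still in the mortise, and so on, easing it up until it comes free. Finish still holding it in the gripper, upright and just clear of the block (a finger's breadth) straight above the mortise so that I can wax the tenon; leave the turn-button open and the things lying around where they are.

Things in the scene. Friction and masses are not known exactly. Their poses are not given: they have to be found in the camera images.
- jig: holding block, fixed: hardwood block 90 mm wide (x), from y = -122 to +64 mm, on a plywood base 130 x 226 x 14 mm (y = -144 to +82); block top 48 mm above the bench. Origin: on the bench under the mortise's centre line; z up, y along the mortise, towards the duck's beak, x across it
- mortise (a point): centre of the mortise's mouth at the block's top, jig y = -3 mm. Mortise 52 mm long (y = -29 to +23), 18 mm wide, 26 mm deep. Its long cheeks grip the tenon (a straight pull takes 30 to 50 N); at the ends are 3 mm of room, so the duck can rock along y (about 0.13 rad at first, more as it rises), not across
- duck: loose duck blank of pale wood, sawn from 32 mm board, flat sides +-x, 0.14 kg. Origin: middle of its foot's underside, at the start on the block's top over the jig's origin, axes as the jig's. Foot 36 x 80 x 12 mm (y = -44 to +36). Body y = -19 to +32, z = 12 to 51; tail tip y = -42, z = 51; head top z = 77; beak tip y = 52. Good grip: across x (32 mm) near y = 3, z = 45 mm
- tenon_end (a point): centre of the lower end of the tenon under the duck's foot, 22 mm below the duck's origin, y = -3. Tenon 18 x 46 x 22 mm (y = -26 to +20). The hand must tilt along with the duck; rocking takes up to some 15 N sideways at the body's height
- duck_top (a point): point on the duck in the middle of its back, 50 mm above its origin
- keeper (a joint): angle (rad) of the turn-button, a wooden bar 74 x 16 x 8 mm on a vertical screw at jig y = -66 mm, top 69 mm above the bench. 0: its nose (32 mm from the screw) laps 10 mm over the tail end of the foot and bars it from lifting. Positive: anticlockwise from above. Turns to 1.75 either way, stays where left (0.04 N m), clears the foot beyond 1.2
- pivot (a point): the turn-button's screw axis, 69 mm above the bench
- dowel (a point): top centre of the upright thumb dowel on the turn-button's tail, 11 mm in diameter, standing 24 mm proud of the bar (top 93 mm above the bench), 36 mm from the screw: at the jig's -y side at angle 0
- wax_tin: bystander: round wax tin, 71 mm across, 29 mm high, origin under its centre
- palm_gouge: bystander: short palm gouge lying, 30 x 173 x 28 mm along its y, origin under its middle
- offcut: bystander: pale wood offcut 45 x 70 x 32 mm, origin under its centre

How it is judged:
By the outcome, as a careful person would: the job done as asked, in the order asked, and still so for the second after the job is handed in, while the arm keeps its last pose, push and grip.
It also fails if it takes over 58 s, if anything falls off the work surface, if the arm or the gripper's body presses on something with over 40 N, if the wrist force passes 120 N, or if a joint passes its speed limit or range.

## Working session

There is one attempt and no reset: what is moved stays moved. The work goes in short steps, Python scripts to look and compute and a tool call to move; the robot and the scene stay as the last step left them, time stands still between calls to the robot, and variables do not carry over. Pictures are saved under pics/ and viewed, at most 10 in all, crops included, and the job is handed in when it is done.

Besides the shell and the picture viewer there is one more tool, called after ">>>" in YAML: its name, and indented under it one key for each argument. send_rows: Moves the arm, as the interface text tells. Its arguments: {"type":"object","properties":{"plan":{"type":"array"},"squeeze":{"type":"number"}},"required":["plan"]}

```bash
mkdir -p pics
python3 - <<'E'
from workcell import get_obs, optics
import cv2, numpy as np
o=get_obs(); print({k:np.round(v,3).tolist() for k,v in o.items()})
for n in("top","side"):
    cv2.imwrite(f"pics/{n}0.png",optics.camera(n)[:,:,::-1])
    c=optics.get_calibration(n); print(n,{k:np.round(v,4).tolist() if not isinstance(v,str) else v for k,v in c.items()})
E
```

```text
{'clock': 0.0, 'joint_pos': [1.274, 0.333, -0.065, 1.461, 0.022, 1.35, -0.089], 'joint_velocities': [0.0, 0.0, -0.001, 0.001, -0.0, -0.002, -0.0], 'tau': [-0.0, -62.543, 0.049, -39.161, 0.016, 0.01, -0.0], 'position': [0.169, -0.601, 0.248], 'ee_rot': [0.991, 0.136, -0.0, -0.001], 'ft_force': [1.027, 0.101, 0.385], 'torque': [0.024, -0.012, -0.034], 'grasp_force': 0.0, 'grip_width': 1.004}
top {'intrinsics': [[372.0943, 0.0, 317.6535], [0.0, 372.0943, 194.2166], [0.0, 0.0, 1.0]], 'world_from_camera': [[-0.0269, 0.9885, -0.1489, 0.3376], [-0.9996, -0.0283, -0.0072, -0.1215], [-0.0113, 0.1487, 0.9888, 0.9244], [0.0, 0.0, 0.0, 1.0]]}
side {'intrinsics': [[423.8222, 0.0, 316.0263], [0.0, 423.8222, 200.586], [0.0, 0.0, 1.0]], 'world_from_camera': [[-0.9999, -0.0037, 0.0094, 0.4811], [0.0094, -0.6818, 0.7315, 0.507], [0.0037, 0.7315, 0.6818, 0.6532], [0.0, 0.0, 0.0, 1.0]]}
```

View pics/top0.png

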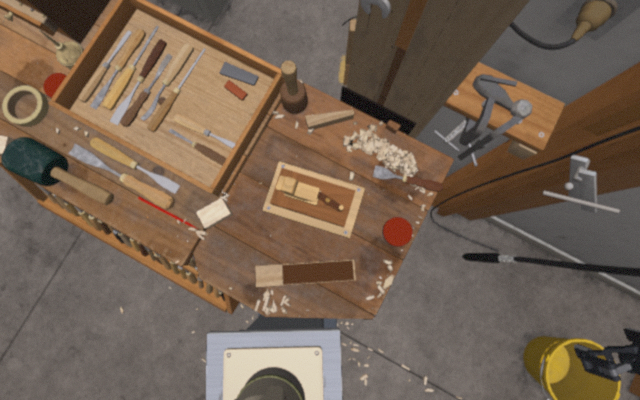

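View pics/side0.png

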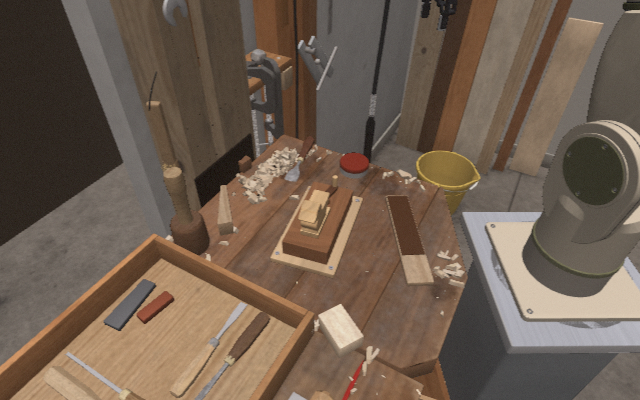

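Top view: the jig's plywood base has corners near (279,163), (364,188), (350,236), (264,211). The duck is near (297,188) with its beak to the left, and the button is near (330,203). In the side view the duck is near (315,210). Next I'll refine with enlarged crops and a base fit.

```bash
cat > h.py <<'E'
import numpy as np, cv2
from workcell import get_obs, optics
from scipy.spatial.transform import Rotation as R
def ray(n,u,v):
    c=optics.get_calibration(n);K=np.array(c["intrinsics"]);T=np.array(c["world_from_camera"])
    p=np.linalg.inv(K)@[u,v,1]; d=T[:3,:3]@[p[0],-p[1],-p[2]]
    return T[:3,3],d/np.linalg.norm(d)
def onz(n,u,v,z):
    o,d=ray(n,u,v); return o+d*(z-o[2])/d[2]
def proj(n,P):
    c=optics.get_calibration(n);K=np.array(c["intrinsics"]);T=np.array(c["world_from_camera"])
    q=T[:3,:3].T@(np.asarray(P)-T[:3,3]); q=K@[q[0],-q[1],-q[2]]; return q[:2]/q[2]
E
python3 - <<'E'
from h import *
t=cv2.imread("pics/top0.png");s=cv2.imread("pics/side0.png")
a=cv2.resize(t[155:245,255:375],None,fx=5,fy=5,interpolation=cv2.INTER_CUBIC)
b=cv2.resize(s[165:280,265:370],None,fx=5,fy=5,interpolation=cv2.INTER_CUBIC)
cv2.imwrite("pics/tc.png",a);cv2.imwrite("pics/sc.png",b)
for p in[(279,163),(364,188),(350,236),(264,211)]: print(onz("top",*p,.014).round(3))
E
```

```text
[ 0.557 -0.02   0.014]
[ 0.487 -0.23   0.014]
[ 0.37  -0.191  0.014]
[0.437 0.018 0.014]
```

View pics/tc.png

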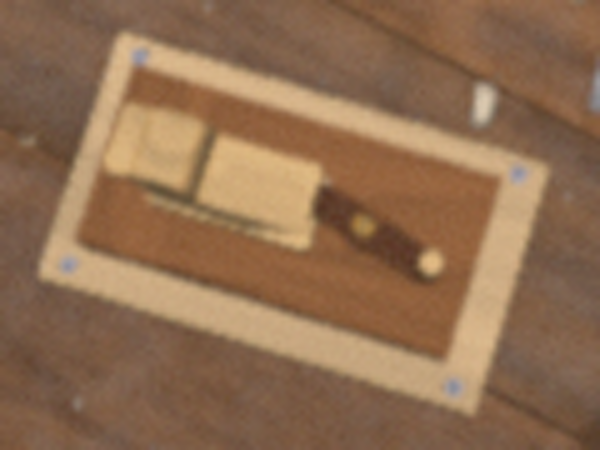

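View pics/sc.png

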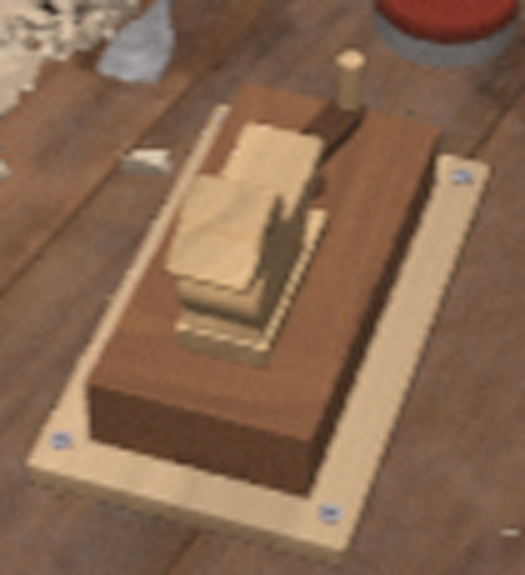

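```bash
cat > fit.py <<'E'
from h import *
from scipy.optimize import least_squares
f=lambda p,o:(np.array(p)+.5)/5-.5+o
T=[255,155];S=[265,165]
# jig axes: y to beak, x across (right-handed, z up)
B=lambda x,y:(x*.065,-.144 if y<0 else .082,.014)
K=lambda x,y:(x*.045,-.122 if y<0 else .064,.048)
# top image: right=-Y world, up=+X world ; beak -> world +y,  jig x = world +x
obs=[("top",f((122,32),T),B(1,1)),("top",f((549,165),T),B(1,-1)),("top",f((474,415),T),B(-1,-1)),("top",f((38,275),T),B(-1,1)),
("top",f((135,68),T),K(1,1)),("top",f((503,180),T),K(1,-1)),("top",f((442,358),T),K(-1,-1)),("top",f((78,245),T),K(-1,1)),
("side",f((30,462),S),B(1,1)),("side",f((343,550),S),B(-1,1)),("side",f((490,162),S),B(-1,-1)),
("side",f((90,383),S),K(1,1)),("side",f((312,440),S),K(-1,1)),("side",f((440,130),S),K(-1,-1)),("side",f((238,87),S),K(1,-1))]
def W(q,P): c,s=np.cos(q[2]),np.sin(q[2]); return np.array([q[0]+c*P[0]-s*P[1],q[1]+s*P[0]+c*P[1],P[2]])
r=lambda q:np.concatenate([proj(n,W(q,P))-uv for n,uv,P in obs])
s=least_squares(r,[.46,-.08,-.3],loss="soft_l1"); print(s.x.round(4)); print(r(s.x).reshape(-1,2).round(1).tolist())
def J(q,p): c,s=np.cos(q[2]),np.sin(q[2]); d=np.array(p[:2])-q[:2]; return np.array([c*d[0]+s*d[1],-s*d[0]+c*d[1],p[2]])
q=s.x
d1=onz("top",*f((431,262),T),.093);d2=onz("side",*f((350,60),S),.093);p=onz("top",*f((362,226),T),.069)
print("dowel",d1.round(4),d2.round(4),"jig",J(q,d1).round(4),J(q,d2).round(4),"screw",J(q,p).round(4))
print("mortise W",W(q,(0,-.003,.048)).round(4),"grip",W(q,(0,.003,.093)).round(4),"pivot",W(q,(0,-.066,.069)).round(4))
for n,u,v,z in[("top",397,232,.029),("top",213,212,.032),("top",256,275,.03),("top",355,271,.02)]: print(onz(n,u,v,z).round(3))
E
python3 fit.py
```

```text
[ 0.4746 -0.075  -0.3332]
[[-0.5, -0.4], [0.5, -0.4], [0.3, -0.0], [-0.4, 0.2], [-0.3, -1.0], [0.1, -0.6], [1.3, -0.1], [-0.8, -1.1], [-0.6, 0.1], [1.2, -0.0], [0.9, 0.0], [-0.4, 0.1], [0.4, 0.5], [0.7, -0.7], [1.5, -0.9]]
dowel [ 0.4323 -0.1666  0.093 ] [ 0.4343 -0.1664  0.093 ] jig [-0.01   -0.1004  0.093 ] [-0.0082 -0.0995  0.093 ] screw [-0.0005 -0.0653  0.069 ]
mortise W [ 0.4736 -0.0779  0.048 ] grip [ 0.4756 -0.0722  0.093 ] pivot [ 0.453  -0.1374  0.069 ]
[ 0.376 -0.302  0.029]
[0.436 0.139 0.032]
[0.284 0.036 0.03 ]
[ 0.286 -0.199  0.02 ]
```

```bash
cat >> h.py <<'E'
Q=np.array([.4746,-.075,-.3332])
JR=R.from_euler("z",Q[2])
def W(P): return JR.apply(P)+[Q[0],Q[1],0]
def rel(pos,rot):
    """tool-frame shift (units of .2 m) and rotvec (units of 1.5 rad) to reach pose; shift given in present axes"""
    o=get_obs();r=R.from_quat(o["ee_rot"])
    return (r.inv().apply(np.array(pos)-o["position"])/.2).round(4),((r.inv()*rot).as_rotvec()/1.5).round(4)
def grasp_rot(yaw=0,pitch=0):
    """tool y along jig +x, tool z down; yaw about jig z, pitch = rotation about jig x"""
    return JR*R.from_euler("z",yaw)*R.from_euler("x",pitch)*R.from_matrix(np.array([[0,1,0],[1,0,0],[0,0,-1]]).T)
def state():
    o=get_obs();r=JR.inv()*R.from_quat(o["ee_rot"])
    p=JR.inv().apply(np.array(o["position"])-[Q[0],Q[1],0])
    print("t",round(o["clock"],2),"jig TCP mm",(p*1e3).round(1),"tilt rot",(r*grasp_rot().inv()*JR).as_rotvec().round(3),"F jig",JR.inv().apply(o["ft_force"]).round(1),"grip",round(o["grip_width"],3),np.round(o["grasp_force"],1),"q",np.round(o["joint_pos"],2))
E
python3 - <<'E'
from h import *
state()
d=W([-.0092,-.1,.16]);print(d,rel(d,grasp_rot()))
E
```

```text
t 0.1 jig TCP mm [-116.7 -597.4  247.6] tilt rot [ 0.001  0.001 -0.964] F jig [-0.1  0.5 -0.3] grip 1.003 0.0 q [ 1.27  0.33 -0.06  1.46  0.02  1.35 -0.09]
[ 0.43319912 -0.16649102  0.16      ] (array([ 1.8602, -1.7357,  0.44  ]), array([-8.000e-04, -4.000e-04, -6.425e-01]))
```

>>> send_rows:
  plan:
    - [[0,0,0,0.06,-0.055,0.01,0.4],[0,0,0,0.12,-0.11,0.02,0.4],[0,0,0,0.12,-0.11,0.03,0.4],[0,0,0,0.12,-0.11,0.03,0.4],[0,0,0,0.12,-0.11,0.03,0.4],[0,0,0,0.12,-0.11,0.03,0.4],[0,0,0,0.12,-0.11,0.03,0.4],[0,0,0,0.12,-0.11,0.03,0.4],[0,0,0,0.12,-0.11,0.03,0.4],[0,0,0,0.12,-0.11,0.03,0.4],[0,0,0,0.12,-0.11,0.03,0.4],[0,0,0,0.12,-0.11,0.03,0.4],[0,0,0,0.12,-0.11,0.03,0.4],[0,0,0,0.12,-0.11,0.03,0.4],[0,0,0,0.12,-0.11,0.03,0.4],[0,0,0,0.12,-0.11,0.03,0.4],[0,0,0,0,-0.03,0.01,0.4]]
  squeeze: 25

```text
clock: 1.52
position: [0.4357, -0.1618, 0.1557]
ee_rot: [0.99, 0.14, 0.0, -0.001]
ft_force: [-0.4, 0.4, 1.2]
grip_width: 0.403
grasp_force: 0.0
```

>>> send_rows:
  plan:
    - [[0,0,-0.06,0,0,0,0.4],[0,0,-0.06,0,0,0,0.4],[0,0,-0.06,0,0,0,0.4],[0,0,-0.06,0,0,0,0.4],[0,0,-0.06,0,0,0,0.4],[0,0,-0.06,0,0,0,0.4],[0,0,-0.06,0,0,0,0.4],[0,0,-0.06,0,0,0,0.4],[0,0,-0.06,0,0,0,0.4],[0,0,-0.06,0,0,0,0.4],[0,0,-0.043,0,0,0,0.4],[0,0,0,0,0,0,0.4],[0,0,0,0,0,0,0.4]]

```text
clock: 2.6
position: [0.4331, -0.1671, 0.1561]
ee_rot: [0.815, 0.579, -0.0, -0.0]
ft_force: [-0.8, 0.1, 1.0]
grip_width: 0.399
grasp_force: 0.0
```

```bash
cat > g.py <<'E'
import sys
from h import *
state()
v=[float(x) for x in sys.argv[1:]]
if v: print(rel(W(np.array(v[:3])/1e3),grasp_rot(*v[3:])))
E
python3 g.py -9.2 -100 92
```

```text
t 2.6 jig TCP mm [  -9.1 -100.6  156.1] tilt rot [-0.     0.    -0.002] F jig [-0.8 -0.1  1. ] grip 0.399 0.0 q [ 0.79  0.09 -0.54  1.96  0.05  1.1  -0.11]
(array([ 0.0032, -0.0004,  0.3207]), array([-0.0002,  0.    , -0.001 ]))
```

>>> send_rows:
  plan:
    - [[0,0,0,0.003,0,0.05,0.4],[0,0,0,0,0,0.05,0.4],[0,0,0,0,0,0.05,0.4],[0,0,0,0,0,0.05,0.4],[0,0,0,0,0,0.05,0.4],[0,0,0,0,0,0.04,0.4],[0,0,0,0,0,0.03,0.4],[0,0,0,0,0,0,0.4],[0,0,0,0,0,0,0.0],[0,0,0,0,0,0,0.0],[0,0,0,0,0,0,0.0],[0,0,0,0,0,0,0.0],[0,0,0,0,0,0,0.0],[0,0,0,0,0,0,0.0]]
  squeeze: 20

```text
clock: 3.77
position: [0.4337, -0.1666, 0.0926]
ee_rot: [0.814, 0.58, 0.0, 0.0]
ft_force: [-0.1, -0.3, 1.8]
grip_width: 0.114
grasp_force: 20.6
```

```bash
python3 g.py
```

```text
t 3.77 jig TCP mm [ -8.6 -99.9  92.6] tilt rot [-0.    -0.001  0.001] F jig [ 0.  -0.3  1.8] grip 0.114 20.6 q [ 0.77  0.18 -0.54  2.02  0.11  0.97 -0.15]
```

>>> send_rows:
  plan:
    - [[0,0,0.0467,0.0033,-0.0122,0,0],[0,0,0.0467,0.0033,-0.0122,0,0],[0,0,0.0467,0.0033,-0.0122,0,0],[0,0,0.0467,0.0033,-0.0122,0,0],[0,0,0.0467,0.0033,-0.0122,0,0],[0,0,0.0467,0.0033,-0.0122,0,0],[0,0,0.0467,0.0033,-0.0122,0,0],[0,0,0.0467,0.0033,-0.0122,0,0],[0,0,0,0,0,0,0]]

```text
clock: 4.52
position: [0.4209, -0.1513, 0.0927]
ee_rot: [0.944, 0.331, 0.001, 0.0]
ft_force: [2.8, 1.7, -0.7]
grip_width: 0.114
grasp_force: 20.3
```

```bash
python3 g.py -36 -66 92.6 -1.25; python3 -c "
import numpy as np
a=-.25-.56;print(36*np.sin(a),-66-36*np.cos(a))"
```

```text
t 4.52 jig TCP mm [-25.8 -89.7  92.7] tilt rot [ 0.001 -0.002 -0.563] F jig [ 2.1  2.5 -0.7] grip 0.114 20.3 q [ 0.72  0.14 -0.5   2.07  0.08  0.96 -0.72]
(array([ 0.0728, -0.1063,  0.0004]), array([ 0.0006, -0.001 ,  0.4583]))
-26.074338277325133 -90.82194358626289
```

>>> send_rows:
  plan:
    - [[0,0,0.0467,0.0035,-0.0122,0,0],[0,0,0.0467,0.0035,-0.0122,0,0],[0,0,0.0467,0.0035,-0.0122,0,0],[0,0,0.0467,0.0035,-0.0122,0,0],[0,0,0.0467,0.0035,-0.0122,0,0],[0,0,0.0467,0.0035,-0.0122,0,0],[0,0,0.0467,0.0035,-0.0122,0,0],[0,0,0.0467,0.0035,-0.0122,0,0],[0,0,0.0467,0.0035,-0.0122,0,0],[0,0,0.0467,0.0035,-0.0122,0,0],[0,0,0.0467,0.0035,-0.0122,0,0],[0,0,0,0,0,0,0],[0,0,0,0,0,0,0.35],[0,0,0,0,0,0,0.35],[0,0,0,0,0,0,0.35],[0,0,0,0,0,-0.05,0.35],[0,0,0,0,0,-0.1,0.35],[0,0,0,0,0,-0.15,0.35],[0,0,0,0,0,-0.15,0.35],[0,0,0,0,0,0,0.9]]

```text
clock: 6.18
position: [0.4214, -0.1248, 0.1882]
ee_rot: [0.999, -0.046, 0.004, 0.001]
ft_force: [1.7, 0.2, 0.3]
grip_width: 0.475
grasp_force: 0.0
```

```bash
python3 g.py 0 3 180
python3 - <<'E'
from h import *
cv2.imwrite("pics/top1.png",cv2.resize(optics.camera("top")[155:245,255:375,::-1],None,fx=5,fy=5))
cv2.imwrite("pics/side1.png",cv2.resize(optics.camera("side")[150:280,265:370,::-1],None,fx=4,fy=4))
E
```

```text
t 6.18 jig TCP mm [-33.9 -64.5 188.2] tilt rot [ 0.005 -0.007 -1.329] F jig [1.6 0.8 0.3] grip 0.475 0.0 q [ 0.66 -0.01 -0.47  1.99 -0.01  1.16 -1.47]
(array([ 0.2451, -0.2871,  0.0425]), array([ 0.0046, -0.0034, -0.8862]))
```

View pics/side1.png

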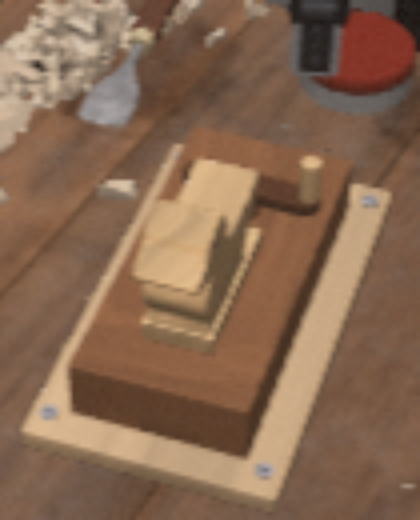

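The turn-button is now across the block, with the dowel at crop (312,160). The duck hasn't moved, and the gripper is clear above.

>>> send_rows:
  plan:
    - [[0,0,0,0.03,-0.036,0,0.95],[0,0,0,0.03,-0.036,0,0.95],[0,0,0,0.03,-0.036,0,0.95],[0,0,0,0.03,-0.036,0,0.95],[0,0,0,0.03,-0.036,0,0.95],[0,0,0,0.03,-0.036,0,0.95],[0,0,0,0.03,-0.036,0,0.95],[0,0,0,0.035,-0.035,0,0.95]]

```text
clock: 6.95
position: [0.4736, -0.0709, 0.1822]
ee_rot: [0.999, -0.046, -0.0, -0.0]
ft_force: [-0.1, 0.2, -0.8]
grip_width: 0.948
grasp_force: 0.0
```

>>> send_rows:
  plan:
    - [[0,0,-0.063,0,0,0,0.95],[0,0,-0.063,0,0,0,0.95],[0,0,-0.063,0,0,0,0.95],[0,0,-0.063,0,0,0,0.95],[0,0,-0.063,0,0,0,0.95],[0,0,-0.063,0,0,0,0.95],[0,0,-0.063,0,0,0,0.95],[0,0,-0.063,0,0,0,0.95],[0,0,-0.063,0,0,0,0.95],[0,0,-0.063,0,0,0,0.95],[0,0,-0.063,0,0,0,0.95],[0,0,-0.063,0,0,0,0.95],[0,0,-0.063,0,0,0,0.95],[0,0,-0.063,0,0,0,0.95],[0,0,0,0,0,0,0.95],[0,0,0,0,0,0,0.95]]

```text
clock: 8.28
position: [0.4733, -0.0716, 0.1823]
ee_rot: [0.817, 0.576, 0.0, -0.0]
ft_force: [-0.6, -0.5, -0.0]
grip_width: 0.951
grasp_force: 0.0
```

```bash
python3 g.py 0 3 88
python3 - <<'E'
from h import *
p=onz("side",265+312.5/4-.5,150+160/4-.5,.093); print("dowel jig",JR.inv().apply(p-[Q[0],Q[1],0]).round(4))
E
```

```text
t 8.28 jig TCP mm [ -2.4   2.8 182.3] tilt rot [ 0.    0.   -0.01] F jig [-0.4 -0.7 -0. ] grip 0.951 0.0 q [ 0.63  0.1  -0.61  1.89  0.06  1.16 -0.34]
(array([0.001 , 0.0118, 0.4714]), array([-0.    , -0.0001, -0.0067]))
dowel jig [-0.0349 -0.0662  0.093 ]
```

>>> send_rows:
  plan:
    - [[0,0,-0.007,0.001,0.012,0,0.95],[0,0,0,0,0,0.06,0.9],[0,0,0,0,0,0.06,0.9],[0,0,0,0,0,0.06,0.9],[0,0,0,0,0,0.06,0.9],[0,0,0,0,0,0.06,0.9],[0,0,0,0,0,0.06,0.9],[0,0,0,0,0,0.06,0.9],[0,0,0,0,0,0.05,0.9],[0,0,0,0,0,0,0.9],[0,0,0,0,0,0,0.2],[0,0,0,0,0,0,0.2],[0,0,0,0,0,0,0.2],[0,0,0,0,0,0,0.2],[0,0,0,0,0,0,0.2],[0,0,0,0,0,0,0.2]]
  squeeze: 30

```text
clock: 9.62
position: [0.4757, -0.0724, 0.089]
ee_rot: [0.814, 0.581, 0.0, 0.0]
ft_force: [-2.0, 0.2, 6.2]
grip_width: 0.371
grasp_force: 30.6
```

```bash
python3 g.py 0 3 88
```

```text
t 9.62 jig TCP mm [ 0.2  2.8 89. ] tilt rot [-0.    -0.001  0.003] F jig [-1.9 -0.5  6.2] grip 0.371 30.6 q [ 0.6   0.23 -0.59  1.98  0.16  0.97 -0.4 ]
(array([ 0.0012, -0.0009,  0.0052]), array([0.0007, 0.0001, 0.002 ]))
```

```bash
cat > rock.py <<'E'
"""rock.py phi h phi0 h0 N [dy]: per-row tool numbers from duck pose (phi0,h0) to (phi,h), mm and rad"""
import sys
from h import *
G=np.array([0,2.8,41.])   # TCP in the duck frame
def tcp(phi,h):
    e=max(22-h,0); A=np.array([0,-3,-h-e/2]) # engaged midpoint, duck frame (approx)
    return np.array([0,-3,48-e/2])+R.from_euler("x",phi).apply(G-A)
phi,h,p0,h0,N=[float(x) for x in sys.argv[1:6]]
T=tcp(phi,h); r=grasp_rot(0,(phi+p0)/2)
def toT(d): return r.inv().apply(JR.apply(d/1e3))/.2
print("target TCP",T.round(1),"phi",phi)
print("per row turn_y",round((phi-p0)/1.5/N,4),"shift planned",(toT(T-tcp(p0,h0))/N).round(4))
o=get_obs();p=JR.inv().apply(np.array(o["position"])-[Q[0],Q[1],0])*1e3
m=(R.from_quat(o["ee_rot"])*grasp_rot().inv()).as_rotvec(); 
state(); print("from measured",(toT(T-p)/N).round(4), "err now mm",(tcp(p0,h0)-p).round(1))
rr=JR.inv()*R.from_quat(o["ee_rot"]); print("phi now",round((rr*grasp_rot().inv()*JR).as_rotvec()[0],3))
E
python3 rock.py -0.11 4.5 0 0 14
```

```text
target TCP [ 0.   8.7 92.5] phi -0.11
per row turn_y -0.0052 shift planned [ 0.002  -0.     -0.0014]
t 9.62 jig TCP mm [ 0.2  2.8 89. ] tilt rot [-0.    -0.001  0.003] F jig [-1.9 -0.5  6.2] grip 0.371 30.6 q [ 0.6   0.23 -0.59  1.98  0.16  0.97 -0.4 ]
from measured [ 0.0021 -0.0001 -0.0014] err now mm [-0.2  0.  -0. ]
phi now -0.0
```

>>> send_rows:
  plan:
    - [[0,0,0,0,0,0,0.2],[0,0,0,0,0,0,0.2],[0,-0.0052,0,0.002,0,-0.0014,0.2],[0,-0.0052,0,0.002,0,-0.0014,0.2],[0,-0.0052,0,0.002,0,-0.0014,0.2],[0,-0.0052,0,0.002,0,-0.0014,0.2],[0,-0.0052,0,0.002,0,-0.0014,0.2],[0,-0.0052,0,0.002,0,-0.0014,0.2],[0,-0.0052,0,0.002,0,-0.0014,0.2],[0,-0.0052,0,0.002,0,-0.0014,0.2],[0,-0.0052,0,0.002,0,-0.0014,0.2],[0,-0.0052,0,0.002,0,-0.0014,0.2],[0,-0.0052,0,0.002,0,-0.0014,0.2],[0,-0.0052,0,0.002,0,-0.0014,0.2],[0,-0.0052,0,0.002,0,-0.0014,0.2],[0,-0.0052,0,0.002,0,-0.0014,0.2],[0,0,0,0,0,0,0.2]]
  squeeze: 90

```text
clock: 11.03
position: [0.4771, -0.0684, 0.092]
ee_rot: [0.813, 0.58, -0.045, 0.033]
ft_force: [-2.4, -8.0, 2.0]
grip_width: 0.357
grasp_force: 89.0
```

```bash
python3 rock.py 0.11 9 -0.11 4.5 20;  python3 - <<'E'
from h import *
cv2.imwrite("pics/side2.png",cv2.resize(optics.camera("side")[120:280,235:395,::-1],None,fx=3.7,fy=3.7))
E
```

```text
target TCP [ 0.  -3.4 98.3] phi 0.11
per row turn_y 0.0073 shift planned [-0.003   0.     -0.0014]
t 11.03 jig TCP mm [ 0.2  7.1 92. ] tilt rot [-0.112 -0.     0.002] F jig [ 0.4 -8.4  2. ] grip 0.357 89.0 q [ 0.51  0.25 -0.59  1.96  0.28  1.03 -0.55]
from measured [-0.0026 -0.     -0.0016] err now mm [-0.2  1.7  0.6]
phi now -0.112
```

View pics/side2.png

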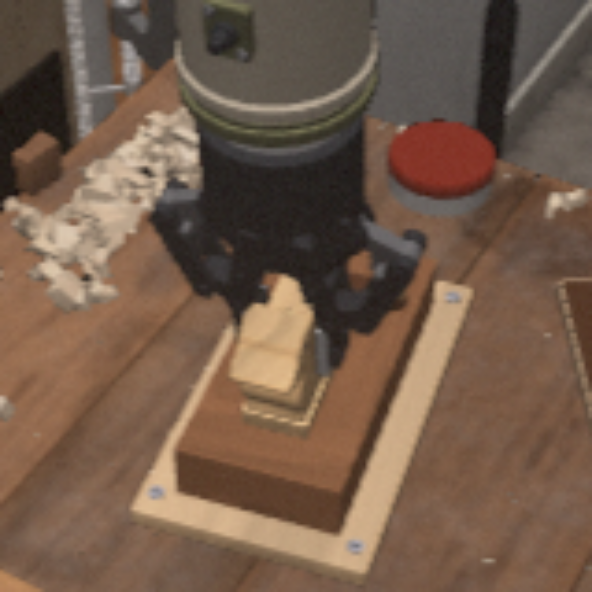

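The picture shows the hand tilted towards the beak with the duck in the jaws: its head is at (270,350) and the foot's front edge at (275,420). TCP y is 1.7 mm short of the plan, so I'll press this rock a bit further before going back.

>>> send_rows:
  plan:
    - [[0,-0.002,0,0.003,0,-0.001,0.2],[0,-0.002,0,0.003,0,-0.001,0.2],[0,-0.002,0,0.003,0,0,0.2],[0,-0.002,0,0.003,0,0,0.2],[0,0,0,0,0,0,0.2]]

```text
clock: 11.5
position: [0.4774, -0.0677, 0.0923]
ee_rot: [0.813, 0.579, -0.051, 0.037]
ft_force: [-5.7, -12.3, 7.0]
grip_width: 0.356
grasp_force: 89.7
```

```bash
python3 rock.py 0.11 9 -0.124 5 20
```

```text
target TCP [ 0.  -3.4 98.3] phi 0.11
per row turn_y 0.0078 shift planned [-0.0032  0.     -0.0013]
t 11.5 jig TCP mm [ 0.2  7.8 92.3] tilt rot [-0.126 -0.     0.001] F jig [ -1.4 -13.5   7. ] grip 0.356 89.7 q [ 0.5   0.25 -0.59  1.96  0.3   1.04 -0.57]
from measured [-0.0028 -0.0001 -0.0015] err now mm [-0.2  1.7  0.5]
phi now -0.126
```

>>> send_rows:
  plan:
    - [[0,0.0078,0,-0.0036,0,-0.0014,0.2],[0,0.0078,0,-0.0036,0,-0.0014,0.2],[0,0.0078,0,-0.0036,0,-0.0014,0.2],[0,0.0078,0,-0.0036,0,-0.0014,0.2],[0,0.0078,0,-0.0036,0,-0.0014,0.2],[0,0.0078,0,-0.0036,0,-0.0014,0.2],[0,0.0078,0,-0.0036,0,-0.0014,0.2],[0,0.0078,0,-0.0036,0,-0.0014,0.2],[0,0.0078,0,-0.0036,0,-0.0014,0.2],[0,0.0078,0,-0.0036,0,-0.0014,0.2],[0,0.0078,0,-0.0036,0,-0.0014,0.2],[0,0.0078,0,-0.0036,0,-0.0014,0.2],[0,0.0078,0,-0.0036,0,-0.0014,0.2],[0,0.0078,0,-0.0036,0,-0.0014,0.2],[0,0.0078,0,-0.0036,0,-0.0014,0.2],[0,0.0078,0,-0.0036,0,-0.0014,0.2],[0,0.0078,0,-0.0036,0,-0.0014,0.2],[0,0.0078,0,-0.0036,0,-0.0014,0.2],[0,0.0078,0,-0.0036,0,-0.0014,0.2],[0,0.0078,0,-0.0036,0,-0.0014,0.2]]

```text
clock: 13.17
position: [0.4736, -0.0783, 0.0967]
ee_rot: [0.812, 0.581, 0.046, -0.033]
ft_force: [8.2, -0.5, -17.2]
grip_width: 0.353
grasp_force: 90.4
```

```bash
python3 rock.py -0.12 13.5 0.11 9 20
```

```text
target TCP [  0.    9.8 101.4] phi -0.12
per row turn_y -0.0077 shift planned [ 0.0033  0.     -0.0008]
t 13.17 jig TCP mm [ 0.1 -3.4 96.7] tilt rot [ 0.113 -0.001  0.003] F jig [  7.9   2.2 -17.2] grip 0.353 90.4 q [ 0.7   0.21 -0.6   1.99  0.01  0.95 -0.22]
from measured [ 0.0033 -0.     -0.0012] err now mm [-0.1 -0.   1.6]
phi now 0.113
```

Run:
```python
from h import *
cv2.imwrite("pics/side3.png",cv2.resize(optics.camera("side")[190:250,285:345,::-1],None,fx=9,fy=9,interpolation=cv2.INTER_CUBIC))
```

```text
(no output)
```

View pics/side3.png

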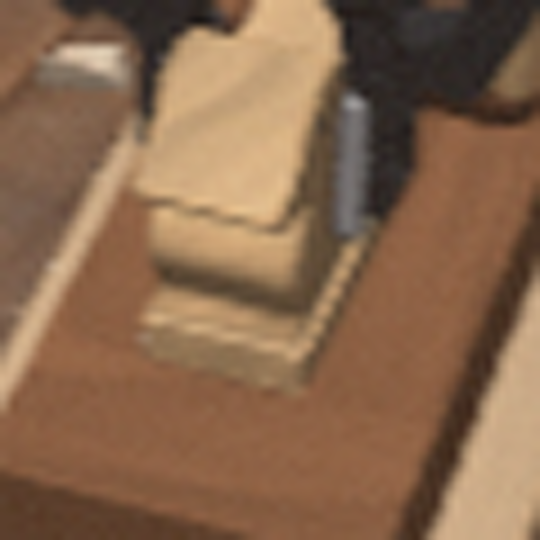

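Rocked back: the foot's front end looks raised, with its lower front corners at about crop (140,345) and (302,392), and the tenon isn't visible. I'll compare those points with predicted projections.

Run:
```python
from h import *
o=get_obs();rr=JR.inv()*R.from_quat(o["ee_rot"]);p=JR.inv().apply(np.array(o["position"])-[Q[0],Q[1],0])
def pr(phi,p):
    for P in[(18,36,0),(-18,36,0),(-18,36,12),(-16,52,62)]:
        w=W(p+R.from_euler("x",phi).apply((np.array(P)-[0,2.8,41])/1e3)); print(((proj("side",w)-[285,190]+.5)*9).round(0),end=" ")
    print()
pr(.113,p); pr(.06,p); pr(0,p); pr(0,np.array([0,.0028,.089]))
```

```text
[147. 359.] [307. 400.] [310. 356.] [286. 211.] 
[150. 359.] [310. 399.] [312. 358.] [284. 225.] 
[154. 358.] [314. 398.] [314. 359.] [282. 240.] 
[145. 404.] [304. 444.] [305. 406.] [272. 289.]
```

>>> send_rows:
  plan:
    - [[0,-0.0077,0,0.0035,0,-0.001,0.2],[0,-0.0077,0,0.0035,0,-0.001,0.2],[0,-0.0077,0,0.0035,0,-0.001,0.2],[0,-0.0077,0,0.0035,0,-0.001,0.2],[0,-0.0077,0,0.0035,0,-0.001,0.2],[0,-0.0077,0,0.0035,0,-0.001,0.2],[0,-0.0077,0,0.0035,0,-0.001,0.2],[0,-0.0077,0,0.0035,0,-0.001,0.2],[0,-0.0077,0,0.0035,0,-0.001,0.2],[0,-0.0077,0,0.0035,0,-0.001,0.2],[0,-0.0077,0,0.0035,0,-0.001,0.2],[0,-0.0077,0,0.0035,0,-0.001,0.2],[0,-0.0077,0,0.0035,0,-0.001,0.2],[0,-0.0077,0,0.0035,0,-0.001,0.2],[0,-0.0077,0,0.0035,0,-0.001,0.2],[0,-0.0077,0,0.0035,0,-0.001,0.2],[0,-0.0077,0,0.0035,0,-0.001,0.2],[0,-0.0077,0,0.0035,0,-0.001,0.2],[0,-0.0077,0,0.0035,0,-0.001,0.2],[0,-0.0077,0,0.0035,0,-0.001,0.2]]

```text
clock: 14.88
position: [0.4776, -0.0665, 0.1002]
ee_rot: [0.812, 0.58, -0.049, 0.035]
ft_force: [6.8, -8.5, -21.0]
grip_width: 0.359
grasp_force: 91.0
```

```bash
python3 rock.py 0.11 17 -0.12 13.5 20
```

```text
target TCP [  0.   -3.9 106.3] phi 0.11
per row turn_y 0.0077 shift planned [-0.0034 -0.     -0.0012]
t 14.88 jig TCP mm [1.000e-01 9.000e+00 1.002e+02] tilt rot [-0.12  -0.     0.002] F jig [  9.2  -5.8 -21. ] grip 0.359 91.0 q [ 0.51  0.24 -0.59  1.95  0.28  1.05 -0.55]
from measured [-0.0032 -0.     -0.0015] err now mm [-0.1  0.8  1.2]
phi now -0.12
```

>>> send_rows:
  plan:
    - [[0,0.0077,0,-0.0034,0,-0.0012,0.2],[0,0.0077,0,-0.0034,0,-0.0012,0.2],[0,0.0077,0,-0.0034,0,-0.0012,0.2],[0,0.0077,0,-0.0034,0,-0.0012,0.2],[0,0.0077,0,-0.0034,0,-0.0012,0.2],[0,0.0077,0,-0.0034,0,-0.0012,0.2],[0,0.0077,0,-0.0034,0,-0.0012,0.2],[0,0.0077,0,-0.0034,0,-0.0012,0.2],[0,0.0077,0,-0.0034,0,-0.0012,0.2],[0,0.0077,0,-0.0034,0,-0.0012,0.2],[0,0.0077,0,-0.0034,0,-0.0012,0.2],[0,0.0077,0,-0.0034,0,-0.0012,0.2],[0,0.0077,0,-0.0034,0,-0.0012,0.2],[0,0.0077,0,-0.0034,0,-0.0012,0.2],[0,0.0077,0,-0.0034,0,-0.0012,0.2],[0,0.0077,0,-0.0034,0,-0.0012,0.2],[0,0.0077,0,-0.0034,0,-0.0012,0.2],[0,0.0077,0,-0.0034,0,-0.0012,0.2],[0,0.0077,0,-0.0034,0,-0.0012,0.2],[0,0.0077,0,-0.0034,0,-0.0012,0.2]]

```text
clock: 16.55
position: [0.4736, -0.0783, 0.1057]
ee_rot: [0.812, 0.58, 0.046, -0.032]
ft_force: [6.9, -2.5, -15.4]
grip_width: 0.358
grasp_force: 92.5
```

```bash
python3 rock.py -0.08 20 0.11 17 20
```

```text
target TCP [  0.    7.7 108.3] phi -0.08
per row turn_y -0.0063 shift planned [ 0.0029 -0.     -0.0005]
t 16.55 jig TCP mm [ 1.000e-01 -3.500e+00  1.057e+02] tilt rot [ 0.113 -0.001  0.003] F jig [  7.4  -0.1 -15.4] grip 0.358 92.5 q [ 0.7   0.2  -0.6   1.99  0.    0.97 -0.22]
from measured [ 0.0028 -0.     -0.0006] err now mm [-0.1 -0.4  0.6]
phi now 0.113
```

>>> send_rows:
  plan:
    - [[0,-0.0063,0,0.0029,0,-0.0008,0.2],[0,-0.0063,0,0.0029,0,-0.0008,0.2],[0,-0.0063,0,0.0029,0,-0.0008,0.2],[0,-0.0063,0,0.0029,0,-0.0008,0.2],[0,-0.0063,0,0.0029,0,-0.0008,0.2],[0,-0.0063,0,0.0029,0,-0.0008,0.2],[0,-0.0063,0,0.0029,0,-0.0008,0.2],[0,-0.0063,0,0.0029,0,-0.0008,0.2],[0,-0.0063,0,0.0029,0,-0.0008,0.2],[0,-0.0063,0,0.0029,0,-0.0008,0.2],[0,-0.0063,0,0.0029,0,-0.0008,0.2],[0,-0.0063,0,0.0029,0,-0.0008,0.2],[0,-0.0063,0,0.0029,0,-0.0008,0.2],[0,-0.0063,0,0.0029,0,-0.0008,0.2],[0,-0.0063,0,0.0029,0,-0.0008,0.2],[0,-0.0063,0,0.0029,0,-0.0008,0.2],[0,-0.0063,0,0.0029,0,-0.0008,0.2],[0,-0.0063,0,0.0029,0,-0.0008,0.2],[0,-0.0063,0,0.0029,0,-0.0008,0.2],[0,-0.0063,0,0.0029,0,-0.0008,0.2]]

```text
clock: 18.22
position: [0.4772, -0.0679, 0.1088]
ee_rot: [0.813, 0.581, -0.031, 0.023]
ft_force: [7.2, -5.3, -19.5]
grip_width: 0.36
grasp_force: 92.2
```

```bash
python3 rock.py 0 24 -0.08 20 16
```

```text
target TCP [  0.    2.8 113. ] phi 0.0
per row turn_y 0.0033 shift planned [-0.0016 -0.     -0.0014]
t 18.22 jig TCP mm [  0.2   7.6 108.8] tilt rot [-0.077 -0.001  0.003] F jig [  8.6  -2.7 -19.5] grip 0.36 92.2 q [ 0.55  0.22 -0.6   1.95  0.23  1.05 -0.49]
from measured [-0.0016 -0.0001 -0.0013] err now mm [-0.2  0.1 -0.4]
phi now -0.077
```

>>> send_rows:
  plan:
    - [[0,0.0063,0,-0.003,0,-0.0008,0.2],[0,0.0063,0,-0.003,0,-0.0008,0.2],[0,0.0063,0,-0.003,0,-0.0008,0.2],[0,0.0063,0,-0.003,0,-0.0008,0.2],[0,0.0063,0,-0.003,0,-0.0008,0.2],[0,0.0063,0,-0.003,0,-0.0008,0.2],[0,0.0063,0,-0.003,0,-0.0008,0.2],[0,0.0063,0,-0.003,0,-0.0008,0.2],[0,0.0063,0,-0.003,0,-0.0008,0.2],[0,0.0063,0,-0.003,0,-0.0008,0.2],[0,0.0063,0,-0.003,0,-0.0008,0.2],[0,0.0063,0,-0.003,0,-0.0008,0.2],[0,0.0063,0,-0.003,0,-0.0008,0.2],[0,0.0063,0,-0.003,0,-0.0008,0.2],[0,0.0063,0,-0.003,0,-0.0008,0.2],[0,0,0,0,0,0,0.2]]

```text
clock: 19.55
position: [0.4742, -0.0759, 0.1127]
ee_rot: [0.813, 0.581, 0.027, -0.019]
ft_force: [-0.7, -0.1, -1.4]
grip_width: 0.359
grasp_force: 94.4
```

```bash
python3 rock.py 0 25 0.062 23 16
python3 - <<'E'
from h import *
cv2.imwrite("pics/side4.png",cv2.resize(optics.camera("side")[160:260,265:365,::-1],None,fx=6,fy=6,interpolation=cv2.INTER_CUBIC))
E
```

```text
target TCP [  0.    2.8 114. ] phi 0.0
per row turn_y -0.0026 shift planned [ 0.0013 -0.     -0.0005]
t 19.55 jig TCP mm [-1.000e-01 -1.000e+00  1.127e+02] tilt rot [0.066 0.    0.002] F jig [-0.6 -0.4 -1.4] grip 0.359 94.4 q [ 0.67  0.19 -0.6   1.97  0.05  1.   -0.28]
from measured [ 0.0012  0.     -0.0004] err now mm [ 0.1 -0.2 -0.4]
phi now 0.066
```

View pics/side4.png

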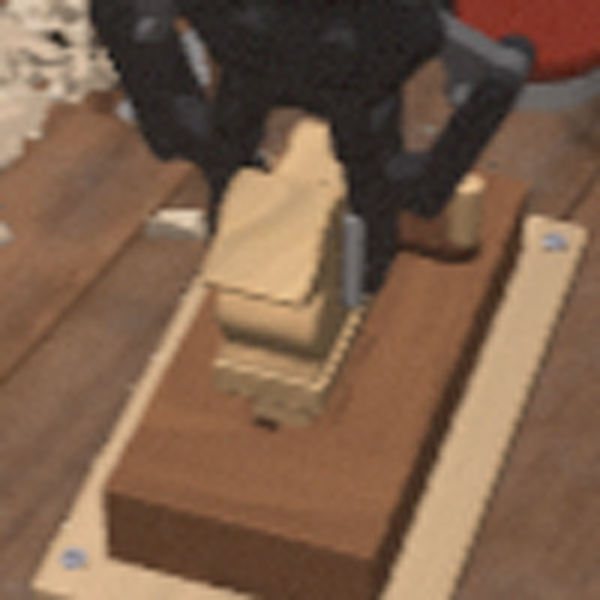

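Free: the force is only the duck's weight, and the tenon shows at crop (285,405). Now level it and raise it a finger's breadth.

>>> send_rows:
  plan:
    - [[0,0,0,0,0,-0.006,0.2],[0,0,0,0,0,-0.006,0.2],[0,0,0,0,0,-0.006,0.2],[0,0,0,0,0,-0.006,0.2],[0,-0.0055,0,0.0022,0,-0.005,0.2],[0,-0.0055,0,0.0022,0,-0.005,0.2],[0,-0.0055,0,0.0022,0,-0.005,0.2],[0,-0.0055,0,0.0022,0,-0.005,0.2],[0,-0.0055,0,0.0022,0,-0.005,0.2],[0,-0.0055,0,0.0022,0,-0.005,0.2],[0,-0.0055,0,0.0022,0,-0.004,0.2],[0,-0.0055,0,0.0022,0,-0.004,0.2],[0,0,0,0,0,0,0.2],[0,0,0,0,0,0,0.2],[0,0,0,0,0,0,0.2]]

```text
clock: 20.85
position: [0.4752, -0.0727, 0.1251]
ee_rot: [0.814, 0.581, -0.0, 0.0]
ft_force: [-0.2, 0.3, -0.5]
grip_width: 0.356
grasp_force: 94.4
```

```bash
python3 g.py 0 2.8 126
python3 - <<'E'
from h import *
cv2.imwrite("pics/side5.png",cv2.resize(optics.camera("side")[160:260,265:365,::-1],None,fx=6,fy=6,interpolation=cv2.INTER_CUBIC))
o=get_obs();rr=JR.inv()*R.from_quat(o["ee_rot"]);p=JR.inv().apply(np.array(o["position"])-[Q[0],Q[1],0])
ph=(rr*grasp_rot().inv()*JR).as_rotvec()[0]
for P in[(18,36,0),(-18,36,0),(9,20,-22),(-9,20,-22),(-9,-26,-22),(-16,52,62)]:
  w=W(p+R.from_euler("x",ph).apply((np.array(P)-[0,2.8,41])/1e3)); print(((proj("side",w)-[265,160]+.5)*6).round(0),end=" ")
E
```

```text
t 20.85 jig TCP mm [ -0.2   2.4 125.1] tilt rot [-0.     0.     0.003] F jig [-0.3  0.2 -0.5] grip 0.356 94.4 q [ 0.62  0.18 -0.6   1.95  0.12  1.05 -0.37]
(array([ 0.002 ,  0.0009, -0.0044]), array([-0.    ,  0.0003,  0.0021]))
[215. 370.] [325. 397.] [260. 390.] [313. 403.] [357. 308.] [302. 284.]
```

View pics/side5.png

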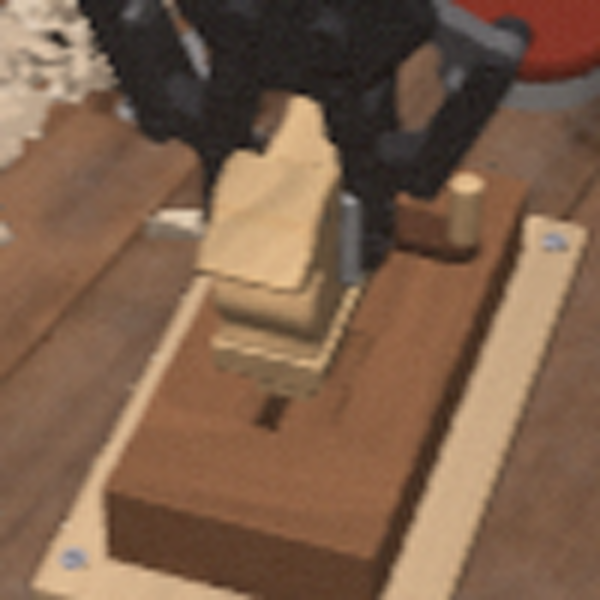

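Upright: the mortise's mouth is visible at (270,410), with the duck's tenon clear above it. The turn-button is still open and nothing else has moved.

```bash
python3 -c "
from workcell import job
print(job.hand_in())"
```

```text
the job is handed in; nothing more can be done
None
```

The job is handed in: I turned the button open, rocked the duck forward and back until it came free, and it is held upright about 14 mm above the mortise (to about 2°, judged from the camera picture), with nothing else touched.

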